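# Check in a delivery carton at the polishing bench

## Task

A delivery has come to the polishing bench: fold both top flaps of the carton right back, outward and well past upright (at least halfway down from upright to level). Then pick up the hand scanner and hold it level with its window straight over the barcode label of the pack inside, about 6 cm above it and steady for two seconds, and lay the scanner back flat along the middle of its rubber pad. Leave the packs in the carton and the other things on the bench where they are.

Things in the scene. Friction and masses are not known exactly. Their poses are not given: they have to be found in the camera images.
- carton: Open-topped brown cardboard carton fixed to the bench, 190 mm long (own x), 170 mm wide (own y), 110 mm high, walls and floor 4 mm. Origin: centre of its underside; z up. A short flap is hinged on the top edge of each long side; the flaps do not meet (54 mm between their edges when both lie shut). Two end flaps already hang down outside the short ends.
- flap_left (a joint): Angle of the flap hinged on the carton's +y top edge, rad: 0 lies shut level over the carton, 1.57 upright, 3.14 level outward, stop at 3.4. Stiff crease: it stays where it is left. Starts ajar.
- flap_right (a joint): The same for the flap hinged on the carton's -y top edge.
- flap_left_hinge (a point): Middle of the left flap's hinge line (along the carton's x), 85 mm to +y of the carton's centre, 110 mm above the bench.
- flap_right_hinge (a point): Middle of the right flap's hinge line, 85 mm to -y of the carton's centre, 110 mm above the bench.
- flap_left_edge (a point): Middle of the left flap's free edge, 58 mm from its hinge. The flap is a cardboard panel 188 mm long, 58 mm from hinge to edge, 4 mm thick.
- flap_right_edge (a point): Middle of the right flap's free edge, 58 mm from its hinge; the flap has the same size.
- label_pack: Loose flat cardboard pack, 130 (own x) x 64 x 45 mm high, lying in one long half of the carton (either side), with the white barcode label in the middle of its top. Origin: centre of its underside.
- label (a point): Centre of the barcode label (60 x 42 mm, black bars on white) on top of the pack, 45 mm above the pack's underside; faces up.
- plain_pack: Loose taller cardboard pack without label, 130 x 64 x 75 mm high, in the other half of the carton. Origin: centre of its underside.
- scanner: Loose hand-held barcode scanner lying on its pad, 0.19 kg, 176 mm long. Grey handle (x -87 to +33 mm, 34 mm wide, 32 mm high) and a wider black head at its +x end (x +33 to +89 mm, 60 mm wide, 38 mm high). Origin: on its underside below the handle; x points to the head, z up.
- scanner_window (a point): Centre of the glass reading window in the underside of the head, 61 mm along +x from the scanner's origin, level with the underside. The beam looks straight out of the underside (own -z).
- scanner_grip (a point): Good place to grip the handle across its 34 mm width: 15 mm to -x of the scanner's origin, 22 mm above its underside.
- pad: Black rubber rest pad fixed to the bench, 220 mm (own x) x 100 mm, 8 mm thick. Origin: centre of its underside. Lies on the other side of the bench's middle from the carton.
- bottle: Bystander: white plastic bottle with blue cap, 54 mm across, 170 mm tall, standing between carton and pad. Origin: centre of its underside.
- polish_bar: Bystander: green bar of polishing compound in a paper band, 110 (own x) x 36 x 30 mm, beside the pad. Origin: centre of its underside.
- brush: Bystander: hand brush lying along its own x on the other side of the pad.
- wheels: Bystander: two polishing wheels stacked flat, 104 mm across, 42 mm high, beyond the carton's far end (its +x). Origin: centre of the underside.
- hammer: Bystander: hammer, 240 mm long, lying beyond the bottle, roughly along the world x.
Things that resemble listed ones, but are neither listed nor needed, are in the scene too. What is shaped like the label_pack but red is not meant. There is more than one size of the pad; the job needs the larger.

How it is judged (in metres and radians):
On the way, in this order (a step that is already met when the one before it is completed fails the run):
1. both carton flaps folded back, more than 2.3 rad from shut (value of joint each of flap_left, flap_right above 2.3 rad), for 0.2 s.
2. flaps still folded back; scanner held steady for 1.5 s with its window facing the label, 30 to 100 mm from it and within 22 mm of straight over it each way (all of step 1 and x of label in the frame of scanner_window between -0.022 and 0.022 m and y of label in the frame of scanner_window between -0.022 and 0.022 m and z of label in the frame of scanner_window between -0.1 and -0.03 m and linear speed of scanner below 0.025 m/s and angular speed of scanner below 0.2 rad/s), for 1.5 s.
At the end, for the whole second after the job is handed in: Both flaps folded back more than 2.3 rad; the scanner at rest, flat on its pad, its origin within 40 mm along and 35 mm across of the pad's centre and its length within 0.45 rad of the pad's (either way round); both packs within 25 mm of where they started (all of step 1 and x of scanner in the frame of pad between -0.04 and 0.04 m and y of scanner in the frame of pad between -0.035 and 0.035 m and z of scanner in the frame of pad between 0.004 and 0.013 m and angle between the x axis of scanner and the x axis of pad, either way round below 0.45 rad and angle between scanner's own z axis and vertical below 0.1 rad and linear speed of scanner below 0.02 m/s and distance of each of label_pack, plain_pack from where it was at the start of the episode below 0.025 m); the robot touches nothing.
It fails at once if a bystander (bottle, polishing bar, brush, wheels, hammer) moved by more than 40 mm, or the bottle tipped by more than 0.5 rad (angle between bottle's own z axis and vertical above 0.5 rad or distance of any of bottle, polish_bar, brush, wheels, hammer from where it was at the start of the episode above 0.04 m).
It fails at once if the scanner pressed on a pack with more than 8 N (contact force between scanner and label_pack above 8 N or contact force between scanner and plain_pack above 8 N).
It also fails if it takes over 72 s, if anything falls off the work surface, if the arm or the gripper's body presses on something with over 40 N, if the wrist force passes 120 N, or if a joint passes its speed limit or range.

## Robot

A 6-joint arm with a two-finger parallel gripper is mounted at the origin on the work surface. World frame = base frame: x ahead of the robot, y to its left, z up, the work surface at z = 0. Lengths are in m, angles in degrees, forces in N, time in s.
With the tool pointing down it reaches from about 0.3 to 0.775 m from the base axis. Payload 14.6 kg.
Tool frame: the origin (TCP) lies where the fingers leave the gripper's body, on its centre line; the fingertips stand 73 mm ahead of it and the grasp point (between the pads) lies 54 mm ahead of it; z points along the fingers, y is the line along which they close (so a half turn about z gives the same grasp; the last joint's range is limited). The gripper opens to 85 mm and grips with 20 to 120 N. Pads are 22 mm wide; open, the fingers measure 114 mm over their backs; the gripper's body (76 mm by 85 mm) begins 54 mm behind the grasp point. The pads swing forward as they close: fully open they stand 13 mm farther back than shut.
Start: joints at [-68.56, 17.183, 87.147, -0, 75.671, -3.816], TCP at [0.235, -0.497, 0.304] pointing down, gripper open.
Joint ranges: [-173.82, 173.82], [-45.26, 126.66], [13.44, 144.39], [-59.66, 239.66], [0, 175.72], [-146.38, 146.38]. Speed limits (degrees/s): [127.2, 127.2, 147.25, 180, 180, 180].

## Interface

Orientations are given as [roll, pitch, yaw] about the fixed x, y, z axes, in that order (R = Rz(yaw) Ry(pitch) Rx(roll)).
In Python, from cell import state, get_image, order gives the robot as it stands.
- The arm moves only by the tool arm_command, never from a script. Its argument "plan" is a list of rows, each an object of numbers: "wx", "wy", "wz": the turn, a rotation vector about the tool's x, y, z as a fraction of full scale; "tx", "ty", "tz": the shift along the tool's x, y, z as a fraction of full scale; "jaw": the opening, from 0 (shut) to 1 (fully open). A call has 1 to 12 rows; each row is the pose to reach, as a shift and turn from the pose commanded when the call began, along the tool's axes at that moment; what a row does not reach only later rows make up. Full scale, the value 1, is 0.3 m for a shift and 90 degrees for a turn. A row lasts 1/10 s, in which the tool goes at most 50 mm and 8.59 degrees, less where a joint would pass 70% of its speed; a pose out of reach is approached as far as the arm can. A call with a number of a shift or a turn outside -1 to 1 is refused whole. A call with a gripper value outside its range is refused whole. The fingers move at their own pace and stop on an object; "squeeze" is the grip in N (left out, the last holds). Time passes only in rows, so rows that repeat a pose let the fingers close. It gives the time, the measured TCP pose, the force, the opening and the grip force at its end, in the units of the state.
- state(): the state, without advancing time (a new reading comes with each control period).
- get_image(name): name is "scene" or "top" or "wrist"; returns a dict with "frame" (420x560x3 uint8, red, green, blue), "depth" (420x560 float32, m along the optical axis (not along the pixel's ray), 0 where there is no reading), "mtx" (3x3 intrinsics, pixels), "rvec" (rotation vector, rad) and "tvec" (3), from world to camera coordinates, as OpenCV has them; the wrist camera has in their place "T_tool_cam" (4x4, takes a point from camera to tool coordinates, whose origin is the TCP and whose axes are the flange's). Camera axes: x right, y down, z forward; pixel columns grow to the right and rows downward; lengths in m; the calibration is good to about 2 mm. The wrist camera is an equidistant fisheye: a pixel r from the principal point sees the ray r / f radians off the axis. A picture is of the moment at which its call begins: read the wrist's pose just before it.
- order.close_job(): hands the job in; it is judged then, once.
The state is a dict: "time": time; "joints": joint angles; "qvel": joint speeds; "tau": joint torques, N m; "tool_pos": TCP position; "orientation": TCP orientation; "force": force on the tool from outside, world axes, zero at the start; "wrist_torque": the same for the moment, N m; "gripper_width": opening from 0.0 (shut) to 1.0 (fully open); "gripper_force": force on a finger pad.
Only numpy, scipy, OpenCV 4.12 (cv2) and the standard library are available. Lean on these libraries where they do the work, as an engineer would, in place of code of your own. Each camera call takes 0.05 s, during which the arm holds its last target. There are 200 camera calls.

## Working session

There is one attempt and no reset: what is moved stays moved. The work goes in short steps, Python scripts to look and compute and a tool call to move; the robot and the scene stay as the last step left them, time stands still between calls to the robot, and variables do not carry over. Pictures are saved under pics/ and viewed, at most 10 in all, crops included, and the job is handed in when it is done.

Besides the shell and the picture viewer there is one more tool, called as name([rows], argument=value, ...), one row to a line, values as JSON. arm_command: Moves the arm, as the interface text tells. Shift numbers are shares of 0.3 m and turn numbers shares of 90 degrees, none past 1 either way. Its arguments: {"type":"object","properties":{"plan":{"type":"array"},"squeeze":{"type":"number"}},"required":["plan"]}

```bash
ls; mkdir -p pics
cat > h.py <<'E'
import numpy as np, cv2
from cell import state, get_image, order
def cloud(im):
    d=im["depth"]; K=im["mtx"]; R=cv2.Rodrigues(np.array(im["rvec"],float))[0]; t=np.array(im["tvec"],float).ravel()
    v,u=np.mgrid[:d.shape[0],:d.shape[1]]
    P=np.stack([(u-K[0][2])/K[0][0]*d,(v-K[1][2])/K[1][1]*d,d],-1)
    return (P-t)@R
E
python3 - <<'E'
from h import *
a=get_image("top");b=get_image("scene")
np.savez("t0.npz",**{k:np.array(a[k]) for k in a});np.savez("s0.npz",**{k:np.array(b[k]) for k in b})
cv2.imwrite("pics/top0.png",a["frame"][...,::-1]);cv2.imwrite("pics/scene0.png",b["frame"][...,::-1])
print(state())
E
```

```text
pics
{'time': 0.1, 'joints': array([-6.85606956e+01,  1.72142832e+01,  8.71766812e+01, -6.86544603e-04,
        7.56710660e+01, -3.81698958e+00]), 'qvel': array([ 0.16909255, -0.14768866,  0.01145375, -0.02257651,  0.05780644,
       -0.00111157]), 'tau': array([ 2.07955694e-03, -5.44375813e+01, -3.62367761e+01,  1.25733476e-05,
        3.05439542e-03,  1.17915081e-05]), 'tool_pos': array([ 0.23460464, -0.49730666,  0.30336088]), 'orientation': array([-1.79938063e+02, -3.46582078e-03,  2.52564623e+01]), 'force': array([ 0.01196694,  0.30295993, -0.05147683]), 'wrist_torque': array([0.02826525, 0.00321668, 0.04656625]), 'gripper_force': 0.0, 'gripper_width': 0.9993465640004271}
```

View pics/top0.png

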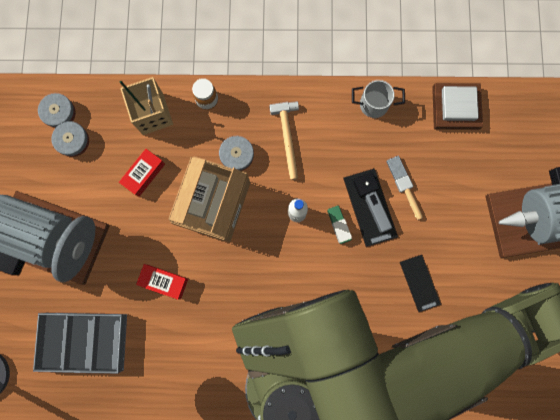

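View pics/scene0.png

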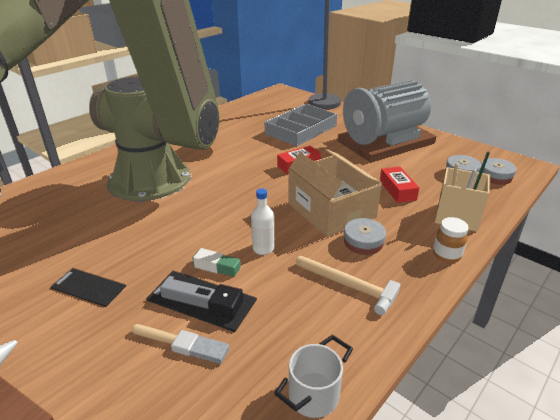

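The top view shows the carton at about (210,200) px, with the wheels at (236,152), the bottle at (298,210), the pad and scanner at (372,207) and the polish bar at (340,225). The brush is at (405,188), and red decoys and a smaller pad are also in view. The scene view shows both flaps ajar. Next I'll measure.

Run:
```python
from h import *
a=dict(np.load("t0.npz")); P=cloud(a); f=a["frame"].astype(int)
hsv=cv2.cvtColor(a["frame"],cv2.COLOR_RGB2HSV)
def rect(m,n,pts=None):
    q=P[m]; 
    r=cv2.minAreaRect(q[:,:2].astype(np.float32)); print(n,len(q),"c",np.round(r[0],3),"sz",np.round(r[1],3),"ang",round(r[2],1),"z",np.round(np.percentile(q[:,2],[5,50,95]),3))
v,u=np.mgrid[:420,:560]
box=lambda x0,x1,y0,y1:(u>=x0)&(u<x1)&(v>=y0)&(v<y1)
Z=P[...,2]
print("table z",np.median(Z[box(250,270,220,240)]))
c=box(165,255,150,245)&(Z>0.06)
w=c&((u<222)|(v>168))
rect(w,"carton>.06")
rect(box(165,252,165,245)&(abs(Z-0.11)<0.006),"z~.11")
dark=(f.max(-1)<60)&box(340,400,160,250)
rect(dark&(Z<.02),"pad"); rect(box(340,400,160,250)&(Z>0.025),"scanner")
rect(box(340,400,160,250)&(Z>0.041),"head")
rect(box(285,312,190,225)&(Z>0.03),"bottle");rect(box(325,352,203,245)&(Z>0.015),"bar");rect(box(218,255,135,170)&(Z>0.03)&(Z<.06),"wheels")
rect(box(385,425,150,222)&(Z>0.01),"brush");rect(box(265,300,98,180)&(Z>0.01),"hammer")
cr=cv2.resize(a["frame"][145:250,155:265],None,fx=5,fy=5,interpolation=cv2.INTER_CUBIC)
zc=np.clip(Z[145:250,155:265]/0.2*255,0,255).astype(np.uint8)
zc=cv2.applyColorMap(cv2.resize(zc,None,fx=5,fy=5,interpolation=0),cv2.COLORMAP_JET)
cv2.imwrite("pics/carton.png",cv2.resize(np.hstack([cr[...,::-1],zc]),(800,382)))
for r in range(150,245,8): print(r,np.round(Z[r,168:252:6],3))
```

```text
table z 0.0005136834719119011
carton>.06 3153 c [0.478 0.148] sz [0.414 0.226] ang 60.6 z [0.077 0.124 0.153]
z~.11 391 c [0.529 0.238] sz [0.173 0.2  ] ang 72.7 z [0.106 0.112 0.116]
pad 1300 c [ 0.525 -0.233] sz [0.218 0.103] ang 17.4 z [0.002 0.008 0.014]
scanner 1154 c [ 0.43  -0.171] sz [0.165 0.464] ang 57.7 z [0.028 0.04  0.05 ]
head 542 c [ 0.413 -0.16 ] sz [0.163 0.424] ang 57.6 z [0.041 0.045 0.054]
bottle 358 c [0.407 0.013] sz [0.053 0.253] ang 74.0 z [0.05  0.115 0.172]
bar 493 c [ 0.381 -0.091] sz [0.1  0.29] ang 61.6 z [0.024 0.03  0.036]
wheels 915 c [0.679 0.17 ] sz [0.102 0.102] ang 63.7 z [0.037 0.043 0.048]
brush 736 c [ 0.427 -0.212] sz [0.185 0.525] ang 51.8 z [0.012 0.018 0.035]
hammer 822 c [0.57  0.038] sz [0.101 0.583] ang 89.0 z [0.015 0.024 0.03 ]
150 [ 0.004 -0.008  0.003  0.     0.001  0.001  0.002 -0.002  0.002  0.046
  0.038  0.044  0.047  0.046]
158 [ 0.006  0.005  0.001  0.005  0.116  0.107 -0.     0.002 -0.001  0.047
  0.044  0.05   0.048  0.046]
166 [ 0.005 -0.001 -0.005  0.003  0.122  0.138  0.053  0.09   0.11   0.106
  0.044  0.042  0.045  0.038]
[... 245 characters left out ...]
0.14   0.047  0.056  0.055  0.079  0.077
  0.153  0.132  0.125  0.035]
198 [ 0.003  0.004  0.117  0.132  0.143  0.051  0.052  0.03   0.076  0.077
  0.142  0.127  0.103 -0.003]
206 [ 0.002  0.118  0.127  0.14   0.048  0.053  0.051  0.     0.078  0.151
  0.135  0.122  0.054 -0.   ]
214 [-0.008  0.117  0.139  0.14   0.033  0.052  0.033  0.083  0.08   0.146
  0.125  0.111  0.002  0.002]
222 [ 0.003  0.105  0.135  0.008  0.012  0.01   0.001  0.08   0.155  0.133
  0.122  0.061 -0.002  0.001]
230 [-0.003  0.002 -0.003 -0.001  0.086  0.089 -0.     0.01   0.145  0.125
  0.113  0.003 -0.001 -0.002]
238 [-0.003  0.002  0.004 -0.002  0.004  0.002  0.004  0.001  0.072  0.084
  0.065  0.     0.     0.003]
```

View pics/carton.png

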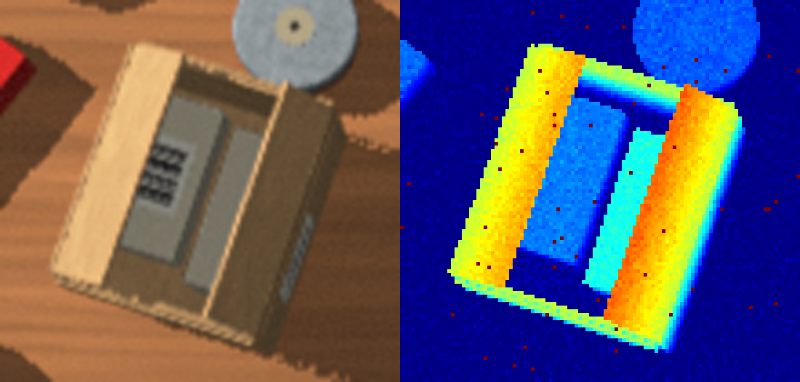

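The left half holds the low pack with the label (label at about (162,172) in the crop, partly under the left flap). The taller plain pack is in the right half. Both flaps are tilted up, and the right one is steeper.

Run:
```python
from h import *
a=dict(np.load("t0.npz")); a["depth"]=cv2.medianBlur(a["depth"],5); P=cloud(a); Z=P[...,2]; f=a["frame"].astype(int)
v,u=np.mgrid[:420,:560]
box=lambda x0,x1,y0,y1:(u>=x0)&(u<x1)&(v>=y0)&(v<y1)
def big(m):
    n,l,s,_=cv2.connectedComponentsWithStats(m.astype(np.uint8),connectivity=4); return l==1+np.argmax(s[1:,4])
def rect(m,n):
    m=big(m);q=P[m];r=cv2.minAreaRect(q[:,:2].astype(np.float32)); print(n,len(q),"c",np.round(r[0],3),"sz",np.round(r[1],3),"ang",round(r[2],1),"z",np.round(np.median(q[:,2]),3)); return m
rect((f.max(-1)<70)&box(340,400,160,250)&(Z<.06),"pad")
s=rect(box(340,400,160,250)&(Z>0.025)&(Z<.07),"scanner")
q=P[s][:,:2]; c=q.mean(0); w,V=np.linalg.eigh(np.cov((q-c).T)); print("scanner pca",c,np.degrees(np.arctan2(*V[::-1,1])))
rect(box(340,400,160,250)&(Z>0.0435)&(Z<.06),"head")
rect(box(325,352,203,245)&(Z>0.015),"bar"); rect(box(385,425,150,222)&(Z>0.01),"brush"); rect(box(285,312,190,225)&(Z>0.15),"cap")
rect(box(218,256,135,170)&(Z>.03)&(Z<.06),"wheels")
L=rect(box(165,215,150,245)&(Z>.1)&((u<200)|(v>175)),"leftflap")
R=rect(box(205,255,165,245)&(Z>.105),"rightflap")
lp=rect(box(185,225,165,225)&(Z>.04)&(Z<.063),"labelpack vis"); rect(box(205,240,165,232)&(Z>.07)&(Z<.085),"plain vis")
for n,m in(("L",L),("R",R)):
    m=cv2.erode(m.astype(np.uint8),np.ones((3,3)))>0
    q=P[m]; 
    if n=="R": q=q[q[:,2]>.115]
    A=np.c_[q[:,:2],np.ones(len(q))]; k=np.linalg.lstsq(A,q[:,2],rcond=None)[0]; r=q[:,2]-A@k
    k=np.linalg.lstsq(A[abs(r)<.01],q[abs(r)<.01,2],rcond=None)[0]
    print(n,"slope deg",np.degrees(np.arctan(np.hypot(*k[:2]))),"uphill dir",np.degrees(np.arctan2(k[1],k[0])), "z max",np.percentile(q[:,2],98))
    g=-k[:2]/np.hypot(*k[:2]); # hinge line z=.112
    print("  hinge: n.xy =",g@q[:,:2].mean(0)+(np.median(q[:,2])-.112)/np.hypot(*k[:2]), "n",g)
# edges of whole carton outer by all pts >0.1
# label
g=f[...,:].max(-1); lab=big(lp&((g<60)|(g>170))) if 0 else lp
q=P[lp]; 
for ang in(-16,-18,-20,-22):
    t=np.radians(ang); e=np.array([np.cos(t),np.sin(t)]); n=np.array([-e[1],e[0]])
    x=q[:,:2]@e; y=q[:,:2]@n; print(ang,"pack x",np.percentile(x,[1,50,99]),"y",np.percentile(y,[1,50,99]))
```

```text
pad 1779 c [ 0.525 -0.233] sz [0.219 0.102] ang 17.2 z 0.009
scanner 908 c [ 0.534 -0.243] sz [0.175 0.061] ang 26.8 z 0.04
scanner pca [ 0.54151301 -0.23408849] -156.3374273858756
head 305 c [ 0.587 -0.216] sz [0.055 0.055] ang 17.8 z 0.046
bar 485 c [ 0.469 -0.138] sz [0.11  0.039] ang 20.5 z 0.03
brush 672 c [ 0.582 -0.338] sz [0.199 0.043] ang 23.7 z 0.018
cap 74 c [ 0.503 -0.014] sz [0.023 0.023] ang 46.2 z 0.169
wheels 924 c [0.68 0.17] sz [0.103 0.102] ang 78.1 z 0.043
leftflap 1167 c [0.535 0.253] sz [0.142 0.199] ang 73.0 z 0.126
rightflap 1252 c [0.519 0.184] sz [0.104 0.208] ang 88.7 z 0.134
labelpack vis 698 c [0.553 0.265] sz [0.046 0.14 ] ang 73.3 z 0.05
plain vis 386 c [0.521 0.219] sz [0.027 0.137] ang 73.1 z 0.079
L slope deg 22.583559117273662 uphill dir -106.42941094684417 z max 0.13985256643742555
  hinge: n.xy = 0.47405936407275456 n [0.28283385 0.95916892]
R slope deg 48.81795846436195 uphill dir 72.55807897415313 z max 0.1527682293461649
  hinge: n.xy = -0.29887250969683843 n [-0.29973889 -0.95402128]
-16 pack x [0.39267204 0.45597054 0.52148867] y [0.38440144 0.40663746 0.42908825]
-18 pack x [0.37816213 0.44146762 0.50653411] y [0.40034896 0.42242283 0.44422691]
-20 pack x [0.36296835 0.42645413 0.49146464] y [0.41440024 0.43754261 0.46100225]
-22 pack x [0.34748235 0.41101745 0.4759434 ] y [0.4277092  0.45208331 0.4774593 ]
```

arm_command([
  {"tx": 0.97, "ty": -0.895, "wz": -0.53, "jaw": 0},
  {"tx": 0.97, "ty": -0.895, "wz": -0.53, "jaw": 0},
  {"tx": 0.97, "ty": -0.895, "wz": -0.53, "jaw": 0},
  {"tx": 0.97, "ty": -0.895, "wz": -0.53, "jaw": 0},
  {"tx": 0.97, "ty": -0.895, "wz": -0.53, "jaw": 0},
  {"tx": 0.97, "ty": -0.895, "wz": -0.53, "jaw": 0},
  {"tx": 0.97, "ty": -0.895, "wz": -0.53, "jaw": 0},
  {"tx": 0.97, "ty": -0.895, "wz": -0.53, "jaw": 0},
  {"tx": 0.97, "ty": -0.895, "wz": -0.53, "jaw": 0},
  {"tx": 0.97, "ty": -0.895, "wz": -0.53, "jaw": 0},
])

```text
invalid input
```

arm_command([
  {"wx": 0, "wy": 0, "wz": -0.53, "tx": 0.97, "ty": -0.895, "tz": 0, "jaw": 0},
  {"wx": 0, "wy": 0, "wz": -0.53, "tx": 0.97, "ty": -0.895, "tz": 0, "jaw": 0},
  {"wx": 0, "wy": 0, "wz": -0.53, "tx": 0.97, "ty": -0.895, "tz": 0, "jaw": 0},
  {"wx": 0, "wy": 0, "wz": -0.53, "tx": 0.97, "ty": -0.895, "tz": 0, "jaw": 0},
  {"wx": 0, "wy": 0, "wz": -0.53, "tx": 0.97, "ty": -0.895, "tz": 0, "jaw": 0},
  {"wx": 0, "wy": 0, "wz": -0.53, "tx": 0.97, "ty": -0.895, "tz": 0, "jaw": 0},
  {"wx": 0, "wy": 0, "wz": -0.53, "tx": 0.97, "ty": -0.895, "tz": 0, "jaw": 0},
  {"wx": 0, "wy": 0, "wz": -0.53, "tx": 0.97, "ty": -0.895, "tz": 0, "jaw": 0},
  {"wx": 0, "wy": 0, "wz": -0.53, "tx": 0.97, "ty": -0.895, "tz": 0, "jaw": 0},
  {"wx": 0, "wy": 0, "wz": -0.53, "tx": 0.97, "ty": -0.895, "tz": 0, "jaw": 0},
], squeeze=40)

```text
time: 1.1
tool_pos: [0.3834, -0.1298, 0.3038]
orientation: [-180.0, 0.0, 73.1]
force: [1.0, -1.1, -0.2]
gripper_width: -0.004
gripper_force: 0.0
```

arm_command([
  {"wx": 0, "wy": 0, "wz": 0, "tx": 1, "ty": 0.12, "tz": 0, "jaw": 0},
  {"wx": 0, "wy": 0, "wz": 0, "tx": 1, "ty": 0.12, "tz": 0, "jaw": 0},
  {"wx": 0, "wy": 0, "wz": 0, "tx": 1, "ty": 0.12, "tz": 0, "jaw": 0},
  {"wx": 0, "wy": 0, "wz": 0, "tx": 1, "ty": 0.12, "tz": 0, "jaw": 0},
  {"wx": 0, "wy": 0, "wz": 0, "tx": 1, "ty": 0.12, "tz": 0, "jaw": 0},
  {"wx": 0, "wy": 0, "wz": 0, "tx": 1, "ty": 0.12, "tz": 0, "jaw": 0},
  {"wx": 0, "wy": 0, "wz": 0, "tx": 1, "ty": 0.12, "tz": 0, "jaw": 0},
])

```text
time: 1.8
tool_pos: [0.507, 0.1482, 0.3029]
orientation: [-179.9, 0.0, 73.1]
force: [0.1, -0.5, 0.2]
gripper_width: -0.002
gripper_force: 0.0
```

arm_command([
  {"wx": 0, "wy": 0, "wz": 0, "tx": 0.3, "ty": 0, "tz": 0, "jaw": 0},
  {"wx": 0, "wy": 0, "wz": 0, "tx": 0.3, "ty": 0, "tz": 0, "jaw": 0},
  {"wx": 0, "wy": 0, "wz": 0, "tx": 0.3, "ty": 0, "tz": 0.13, "jaw": 0},
  {"wx": 0, "wy": 0, "wz": 0, "tx": 0.3, "ty": 0, "tz": 0.26, "jaw": 0},
  {"wx": 0, "wy": 0, "wz": 0, "tx": 0.3, "ty": 0, "tz": 0.385, "jaw": 0},
  {"wx": 0, "wy": 0, "wz": 0, "tx": 0.3, "ty": 0, "tz": 0.385, "jaw": 0},
  {"wx": 0, "wy": 0, "wz": 0, "tx": 0.38, "ty": 0, "tz": 0.385, "jaw": 0},
  {"wx": 0, "wy": 0, "wz": 0, "tx": 0.44, "ty": 0, "tz": 0.37, "jaw": 0},
  {"wx": 0, "wy": 0, "wz": 0, "tx": 0.48, "ty": 0, "tz": 0.35, "jaw": 0},
  {"wx": 0, "wy": 0, "wz": 0, "tx": 0.52, "ty": 0, "tz": 0.33, "jaw": 0},
  {"wx": 0, "wy": 0, "wz": 0, "tx": 0.52, "ty": 0, "tz": 0.33, "jaw": 0},
])

```text
time: 2.9
tool_pos: [0.5526, 0.2948, 0.2078]
orientation: [179.8, -0.1, 72.9]
force: [-0.2, -0.2, 0.6]
gripper_width: -0.001
gripper_force: 0.0
```

arm_command([
  {"wx": 0, "wy": 0, "wz": 0, "tx": 0.04, "ty": 0, "tz": 0, "jaw": 0},
  {"wx": 0, "wy": 0, "wz": 0, "tx": 0.08, "ty": 0, "tz": 0, "jaw": 0},
  {"wx": 0, "wy": 0, "wz": 0, "tx": 0.12, "ty": 0, "tz": 0, "jaw": 0},
  {"wx": 0, "wy": 0, "wz": 0, "tx": 0.16, "ty": 0, "tz": 0, "jaw": 0},
  {"wx": 0, "wy": 0, "wz": 0, "tx": 0.19, "ty": 0, "tz": 0.01, "jaw": 0},
  {"wx": 0, "wy": 0, "wz": 0, "tx": 0.21, "ty": 0, "tz": 0.03, "jaw": 0},
  {"wx": 0, "wy": 0, "wz": 0, "tx": 0.22, "ty": 0, "tz": 0.05, "jaw": 0},
  {"wx": 0, "wy": 0, "wz": 0, "tx": 0.22, "ty": 0, "tz": 0.05, "jaw": 0},
])

```text
time: 3.7
tool_pos: [0.5704, 0.3581, 0.1883]
orientation: [-179.9, 0.1, 73.0]
force: [-0.3, 0.7, -0.4]
gripper_width: 0.002
gripper_force: 0.0
```

Run:
```python
from h import *
a=get_image("top");b=get_image("scene")
cv2.imwrite("pics/p2.png",np.hstack([cv2.resize(a["frame"][130:260,150:280],(400,400)),cv2.resize(b["frame"][100:260,260:420],(400,400))])[...,::-1])
print(state()["tool_pos"],state()["force"])
```

```text
[0.5706668  0.35786404 0.18956473] [ 0.46147469 -0.28931578  0.34433039]
```

View pics/p2.png

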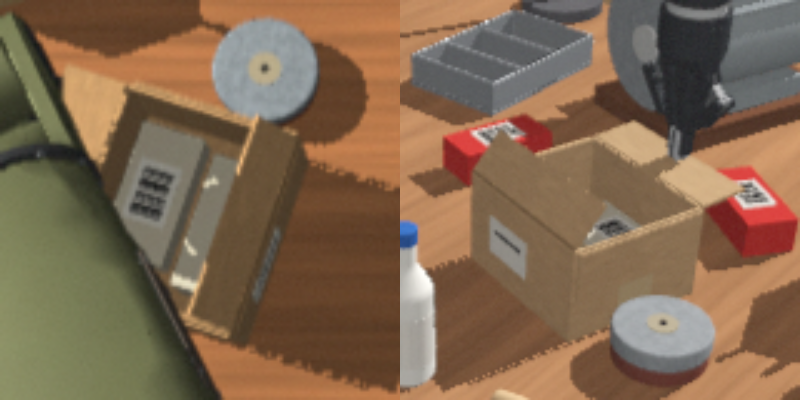

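The left flap is now folded back almost level, and the label is visible on the left pack. Next is the right flap.

arm_command([
  {"wx": 0, "wy": 0, "wz": 0, "tx": 0, "ty": 0, "tz": -0.16, "jaw": 0},
  {"wx": 0, "wy": 0, "wz": 0, "tx": 0, "ty": 0, "tz": -0.3, "jaw": 0},
  {"wx": 0, "wy": 0, "wz": 0, "tx": -0.15, "ty": 0, "tz": -0.3, "jaw": 0},
  {"wx": 0, "wy": 0, "wz": 0, "tx": -0.3, "ty": 0, "tz": -0.3, "jaw": 0},
  {"wx": 0, "wy": 0, "wz": 0, "tx": -0.44, "ty": 0, "tz": -0.3, "jaw": 0},
  {"wx": 0, "wy": 0, "wz": 0, "tx": -0.44, "ty": 0, "tz": -0.3, "jaw": 0},
  {"wx": 0, "wy": 0, "wz": 0, "tx": -0.44, "ty": 0, "tz": -0.15, "jaw": 0},
  {"wx": 0, "wy": 0, "wz": 0, "tx": -0.44, "ty": 0, "tz": 0, "jaw": 0},
  {"wx": 0, "wy": 0, "wz": 0, "tx": -0.44, "ty": 0, "tz": 0, "jaw": 0},
  {"wx": 0, "wy": 0, "wz": 0, "tx": -0.5, "ty": 0, "tz": 0, "jaw": 0},
  {"wx": 0, "wy": 0, "wz": 0, "tx": -0.55, "ty": 0, "tz": -0.03, "jaw": 0},
  {"wx": 0, "wy": 0, "wz": 0, "tx": -0.59, "ty": 0, "tz": -0.05, "jaw": 0},
])

```text
time: 5.0
tool_pos: [0.5193, 0.1887, 0.2076]
orientation: [179.9, -0.1, 73.0]
force: [-0.4, 1.5, 0.8]
gripper_width: 0.001
gripper_force: 0.4
```

arm_command([
  {"wx": 0, "wy": 0, "wz": 0, "tx": -0.04, "ty": 0, "tz": 0, "jaw": 0},
  {"wx": 0, "wy": 0, "wz": 0, "tx": -0.08, "ty": 0, "tz": 0, "jaw": 0},
  {"wx": 0, "wy": 0, "wz": 0, "tx": -0.12, "ty": 0, "tz": 0, "jaw": 0},
  {"wx": 0, "wy": 0, "wz": 0, "tx": -0.16, "ty": 0, "tz": 0, "jaw": 0},
  {"wx": 0, "wy": 0, "wz": 0, "tx": -0.19, "ty": 0, "tz": 0.01, "jaw": 0},
  {"wx": 0, "wy": 0, "wz": 0, "tx": -0.21, "ty": 0, "tz": 0.03, "jaw": 0},
  {"wx": 0, "wy": 0, "wz": 0, "tx": -0.22, "ty": 0, "tz": 0.05, "jaw": 0},
  {"wx": 0, "wy": 0, "wz": 0, "tx": -0.22, "ty": 0, "tz": 0.05, "jaw": 0},
])

```text
time: 5.8
tool_pos: [0.4991, 0.1254, 0.1887]
orientation: [-179.9, 0.1, 72.9]
force: [-0.0, -0.1, -0.8]
gripper_width: 0.002
gripper_force: 0.0
```

arm_command([
  {"wx": 0, "wy": 0, "wz": 0, "tx": 0, "ty": 0, "tz": -0.16, "jaw": 0},
  {"wx": 0, "wy": 0, "wz": 0, "tx": 0, "ty": 0, "tz": -0.32, "jaw": 0},
  {"wx": 0, "wy": 0, "wz": 0, "tx": 0, "ty": 0, "tz": -0.42, "jaw": 0},
  {"wx": 0, "wy": 0, "wz": 0.54, "tx": -1, "ty": 0.3, "tz": -0.42, "jaw": 1},
  {"wx": 0, "wy": 0, "wz": 0.54, "tx": -1, "ty": 0.3, "tz": -0.42, "jaw": 1},
  {"wx": 0, "wy": 0, "wz": 0.54, "tx": -1, "ty": 0.3, "tz": -0.42, "jaw": 1},
  {"wx": 0, "wy": 0, "wz": 0.54, "tx": -1, "ty": 0.3, "tz": -0.42, "jaw": 1},
  {"wx": 0, "wy": 0, "wz": 0.54, "tx": -1, "ty": 0.3, "tz": -0.42, "jaw": 1},
  {"wx": 0, "wy": 0, "wz": 0.54, "tx": -1, "ty": 0.3, "tz": -0.42, "jaw": 1},
  {"wx": 0, "wy": 0, "wz": 0.54, "tx": -1, "ty": 0.3, "tz": -0.42, "jaw": 1},
  {"wx": 0, "wy": 0, "wz": 0.54, "tx": -1, "ty": 0.3, "tz": -0.42, "jaw": 1},
])

```text
time: 6.9
tool_pos: [0.4975, -0.1888, 0.3154]
orientation: [-180.0, 0.0, 24.3]
force: [-0.2, 0.6, 0.2]
gripper_width: 1.005
gripper_force: 0.0
```

Run:
```python
from h import *
s=state();w=get_image("wrist"); a=get_image("top"); b=get_image("scene")
np.savez("w1.npz",pos=s["tool_pos"],ori=s["orientation"],**{k:np.array(w[k]) for k in w});np.savez("t1.npz",**{k:np.array(a[k]) for k in a})
print(s["tool_pos"],s["orientation"],s["joints"])
cv2.imwrite("pics/p3.png",np.hstack([cv2.resize(a["frame"][130:260,150:280],(400,400)),cv2.resize(w["frame"],(400,300)).__class__ and cv2.copyMakeBorder(cv2.resize(w["frame"],(400,300)),0,100,0,0,0)])[...,::-1])
a=dict(np.load("t0.npz")); a["depth"]=cv2.medianBlur(a["depth"],3); P=cloud(a); Z=P[...,2]
v,u=np.mgrid[:420,:560]; B=(u>=340)&(u<400)&(v>=160)&(v<250)
# handle top: z .036-.0435, away from head
d=P[...,:2]-np.array([.587,-.216]); m=B&(Z>.034)&(Z<.0435)&(np.hypot(d[...,0],d[...,1])>.05)&(np.hypot(d[...,0],d[...,1])<.16)
n,l,st,_=cv2.connectedComponentsWithStats(m.astype(np.uint8),connectivity=4); m=l==1+np.argmax(st[1:,4])
q=P[m][:,:2]; r=cv2.minAreaRect(q.astype(np.float32)); print("handle",len(q),r); 
c=q.mean(0); W,V=np.linalg.eigh(np.cov((q-c).T)); print(c,np.degrees(np.arctan2(V[1,1],V[0,1])))
# label in t1
a=dict(np.load("t1.npz")); a["depth"]=cv2.medianBlur(a["depth"],3); P=cloud(a); Z=P[...,2]
m=(u>=175)&(u<235)&(v>=160)&(v<235)&(Z>.042)&(Z<.06); n,l,st,_=cv2.connectedComponentsWithStats(m.astype(np.uint8),connectivity=4); m=l==1+np.argmax(st[1:,4])
r=cv2.minAreaRect(P[m][:,:2].astype(np.float32)); print("labelpack",r,np.median(P[m],0))
g=a["frame"].max(-1); mm=cv2.erode(m.astype(np.uint8),np.ones((3,3)))>0
print(np.percentile(g[mm],[5,25,50,75,95])); k=mm&(g<70); print("bars",k.sum(),np.median(P[k],0),cv2.minAreaRect(P[k][:,:2].astype(np.float32)))
```

```text
[ 0.4974958  -0.18882849  0.31539222] [-1.79963793e+02  3.48778835e-02  2.42660890e+01] [-2.47277813e+01  1.44023541e+01  8.91299267e+01 -2.63607766e-03
  7.65179272e+01  4.10067564e+01]
handle 379 ((0.49798986315727234, -0.25489580631256104), (0.09871574491262436, 0.03441239520907402), 23.46523666381836)
[ 0.49711918 -0.2544824 ] -156.20910234067577
labelpack ((0.5603746175765991, 0.2762734591960907), (0.07276307046413422, 0.14385518431663513), 72.74125671386719) [0.55429063 0.27622233 0.049816  ]
[ 57. 116. 119. 121. 130.]
bars 61 [0.55900274 0.27462729 0.05035141] ((0.5564806461334229, 0.2750517725944519), (0.027056405320763588, 0.04044244438409805), 72.1712646484375)
```

View pics/p3.png

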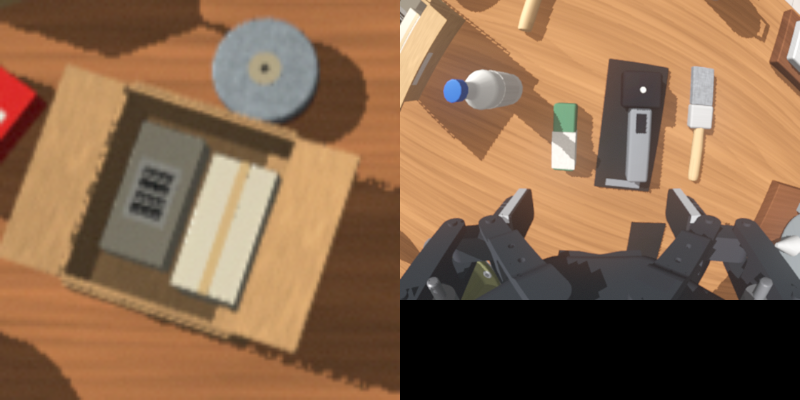

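Both flaps are folded back level. The label is centred near (0.556, 0.275), and the scanner lies on its pad with a clear handle. Now the grasp.

arm_command([
  {"wx": 0, "wy": 0, "wz": 0.008, "tx": -0.012, "ty": 0.1, "tz": 0, "jaw": 1},
  {"wx": 0, "wy": 0, "wz": 0.008, "tx": -0.012, "ty": 0.2, "tz": 0.1, "jaw": 1},
  {"wx": 0, "wy": 0, "wz": 0.008, "tx": -0.012, "ty": 0.2, "tz": 0.23, "jaw": 1},
  {"wx": 0, "wy": 0, "wz": 0.008, "tx": -0.012, "ty": 0.2, "tz": 0.36, "jaw": 1},
  {"wx": 0, "wy": 0, "wz": 0.008, "tx": -0.012, "ty": 0.2, "tz": 0.48, "jaw": 1},
  {"wx": 0, "wy": 0, "wz": 0.008, "tx": -0.012, "ty": 0.2, "tz": 0.58, "jaw": 1},
  {"wx": 0, "wy": 0, "wz": 0.008, "tx": -0.012, "ty": 0.2, "tz": 0.66, "jaw": 1},
  {"wx": 0, "wy": 0, "wz": 0.008, "tx": -0.012, "ty": 0.2, "tz": 0.72, "jaw": 1},
  {"wx": 0, "wy": 0, "wz": 0.008, "tx": -0.012, "ty": 0.2, "tz": 0.765, "jaw": 1},
  {"wx": 0, "wy": 0, "wz": 0.008, "tx": -0.012, "ty": 0.2, "tz": 0.765, "jaw": 1},
])

```text
time: 8.05
tool_pos: [0.5189, -0.2423, 0.085]
orientation: [-179.9, 0.1, 23.7]
force: [-0.6, -1.1, 0.1]
gripper_width: 1.0
gripper_force: 0.0
```

arm_command([
  {"wx": 0, "wy": 0, "wz": 0, "tx": 0, "ty": 0, "tz": 0, "jaw": 0.6},
  {"wx": 0, "wy": 0, "wz": 0, "tx": 0, "ty": 0, "tz": 0, "jaw": 0.5},
  {"wx": 0, "wy": 0, "wz": 0, "tx": 0, "ty": 0, "tz": 0, "jaw": 0.2},
  {"wx": 0, "wy": 0, "wz": 0, "tx": 0, "ty": 0, "tz": 0, "jaw": 0.1},
  {"wx": 0, "wy": 0, "wz": 0, "tx": 0, "ty": 0, "tz": 0, "jaw": 0},
  {"wx": 0, "wy": 0, "wz": 0, "tx": 0, "ty": 0, "tz": 0, "jaw": 0},
  {"wx": 0, "wy": 0, "wz": 0, "tx": 0, "ty": 0, "tz": 0, "jaw": 0},
  {"wx": 0, "wy": 0, "wz": 0, "tx": 0, "ty": 0, "tz": 0, "jaw": 0},
], squeeze=50)

```text
time: 8.85
tool_pos: [0.5195, -0.2438, 0.0874]
orientation: [179.9, -0.1, 23.6]
force: [-0.3, -0.0, 7.3]
gripper_width: 0.386
gripper_force: 51.2
```

arm_command([
  {"wx": 0, "wy": 0, "wz": 0, "tx": 0, "ty": 0, "tz": -0.05, "jaw": 0},
  {"wx": 0, "wy": 0, "wz": 0, "tx": 0, "ty": 0, "tz": -0.15, "jaw": 0},
  {"wx": 0, "wy": 0, "wz": 0, "tx": 0, "ty": 0, "tz": -0.27, "jaw": 0},
  {"wx": 0, "wy": 0, "wz": 0, "tx": 0, "ty": 0, "tz": -0.4, "jaw": 0},
  {"wx": 0, "wy": 0, "wz": 0, "tx": 0, "ty": 0, "tz": -0.53, "jaw": 0},
  {"wx": 0, "wy": 0, "wz": 0, "tx": 0, "ty": 0, "tz": -0.65, "jaw": 0},
  {"wx": 0, "wy": 0, "wz": 0.05, "tx": 0.03, "ty": -0.1, "tz": -0.75, "jaw": 0},
  {"wx": 0, "wy": 0, "wz": 0.1, "tx": 0.08, "ty": -0.23, "tz": -0.75, "jaw": 0},
  {"wx": 0, "wy": 0, "wz": 0.15, "tx": 0.13, "ty": -0.36, "tz": -0.75, "jaw": 0},
  {"wx": 0, "wy": 0, "wz": 0.2, "tx": 0.18, "ty": -0.5, "tz": -0.75, "jaw": 0},
  {"wx": 0, "wy": 0, "wz": 0.24, "tx": 0.23, "ty": -0.64, "tz": -0.75, "jaw": 0},
  {"wx": 0, "wy": 0, "wz": 0.262, "tx": 0.28, "ty": -0.78, "tz": -0.75, "jaw": 0},
])

```text
time: 10.05
tool_pos: [0.5014, 0.0061, 0.3124]
orientation: [180.0, -0.0, -0.1]
force: [1.1, -0.7, -1.8]
gripper_width: 0.393
gripper_force: 50.1
```

arm_command([
  {"wx": 0, "wy": 0, "wz": 0, "tx": -0.01, "ty": -0.13, "tz": 0, "jaw": 0},
  {"wx": 0, "wy": 0, "wz": 0, "tx": -0.02, "ty": -0.27, "tz": 0, "jaw": 0},
  {"wx": 0, "wy": 0, "wz": 0, "tx": -0.03, "ty": -0.41, "tz": 0, "jaw": 0},
  {"wx": 0, "wy": 0, "wz": 0, "tx": -0.04, "ty": -0.55, "tz": 0, "jaw": 0},
  {"wx": 0, "wy": 0, "wz": 0, "tx": -0.055, "ty": -0.69, "tz": 0, "jaw": 0},
  {"wx": 0, "wy": 0, "wz": 0, "tx": -0.07, "ty": -0.8, "tz": 0.05, "jaw": 0},
  {"wx": 0, "wy": 0, "wz": 0, "tx": -0.07, "ty": -0.87, "tz": 0.1, "jaw": 0},
  {"wx": 0, "wy": 0, "wz": 0, "tx": -0.07, "ty": -0.896, "tz": 0.15, "jaw": 0},
  {"wx": 0, "wy": 0, "wz": 0, "tx": -0.07, "ty": -0.896, "tz": 0.2, "jaw": 0},
  {"wx": 0, "wy": 0, "wz": 0, "tx": -0.07, "ty": -0.896, "tz": 0.2, "jaw": 0},
])

```text
time: 11.05
tool_pos: [0.4804, 0.2725, 0.2498]
orientation: [179.9, 0.2, 0.0]
force: [0.3, 0.9, -0.9]
gripper_width: 0.385
gripper_force: 50.1
```

Run:
```python
from h import *
s=state();w=get_image("wrist");b=get_image("scene");a=get_image("top")
print(s["tool_pos"],s["orientation"],s["joints"])
cv2.imwrite("pics/p4.png",np.hstack([cv2.resize(w["frame"],(400,300)),cv2.resize(b["frame"][80:290,220:500],(400,300))])[...,::-1])
# head from wrist depth: cloud in world
K=np.array(w["mtx"]);T=np.array(w["T_tool_cam"]);d=cv2.medianBlur(w["depth"],3)
v,u=np.mgrid[:420,:560];x=(u-K[0,2])/K[0,0];y=(v-K[1,2])/K[1,1];th=np.hypot(x,y)
k=np.where(th>1e-6,np.tan(np.minimum(th,1.5))/np.maximum(th,1e-6),1)
Pc=np.stack([x*k*d,y*k*d,d],-1); Pt=Pc@T[:3,:3].T+T[:3,3]
from scipy.spatial.transform import Rotation as R
Pw=Pt@R.from_euler("xyz",s["orientation"],degrees=True).as_matrix().T+s["tool_pos"]
np.save("pw.npy",Pw)
m=(Pw[...,2]>.17)&(Pw[...,2]<.23)&(d>0)&(abs(Pw[...,0]-.54)<.12)&(abs(Pw[...,1]-.275)<.05)&(w["frame"].max(-1)<60)
q=Pw[m];print(m.sum());r=cv2.minAreaRect(q[:,:2].astype(np.float32));print(r,np.percentile(q,[3,50,97],axis=0).round(3))
h=q[q[:,2]>np.percentile(q[:,2],97)-.01]; print(np.percentile(h,[2,50,98],axis=0).round(3))
```

```text
[0.48039769 0.27254514 0.24980434] [1.79910149e+02 1.72104175e-01 4.91928792e-02] [ 2.57700894e+01  2.03814916e+01  9.03751951e+01 -6.68317563e-03
  6.94373594e+01  1.15723120e+02]
3225
((0.5068454742431641, 0.25650256872177124), (0.07955974340438843, 0.12651164829730988), 48.185787200927734) [[0.474 0.236 0.203]
 [0.492 0.278 0.217]
 [0.572 0.312 0.23 ]]
[[0.483 0.234 0.22 ]
 [0.493 0.292 0.227]
 [0.494 0.318 0.23 ]]
```

View pics/p4.png

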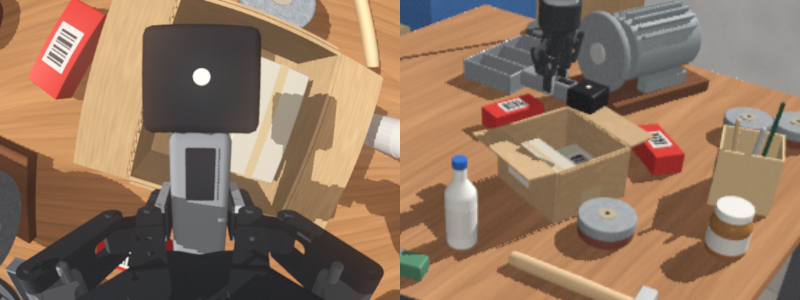

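The scanner is held level over the left half of the carton, and its head shows at (200,80) in the wrist view. I'll measure the head centre.

Run:
```python
from h import *
P=np.load("pw.npy"); q=P[(P[...,0]>.515)&(P[...,0]<.62)&(P[...,2]>.19)&(P[...,2]<.23)&(abs(P[...,1]-.275)<.06)]
z=np.median(q[:,2]);q=q[abs(q[:,2]-z)<.006]
print(len(q),z,cv2.minAreaRect(q[:,:2].astype(np.float32)),np.percentile(q,[1,50,99],axis=0).round(3))
A=np.c_[q[:,:2],np.ones(len(q))];print(np.linalg.lstsq(A,q[:,2],rcond=None)[0])
```

```text
26288 0.2072389017631126 ((0.5491849780082703, 0.27131375670433044), (0.06054691597819328, 0.0685109794139862), 89.61343383789062) [[0.517 0.243 0.201]
 [0.553 0.271 0.207]
 [0.581 0.3   0.208]]
[ 0.02872333 -0.0024148   0.19163251]
```

arm_command([
  {"wx": 0, "wy": 0, "wz": 0, "tx": 0.005, "ty": -0.012, "tz": 0.05, "jaw": 0},
  {"wx": 0, "wy": 0, "wz": 0, "tx": 0.005, "ty": -0.012, "tz": 0.1, "jaw": 0},
  {"wx": 0, "wy": 0, "wz": 0, "tx": 0.005, "ty": -0.012, "tz": 0.14, "jaw": 0},
  {"wx": 0, "wy": 0, "wz": 0, "tx": 0.005, "ty": -0.012, "tz": 0.17, "jaw": 0},
  {"wx": 0, "wy": 0, "wz": 0, "tx": 0.005, "ty": -0.012, "tz": 0.18, "jaw": 0},
  {"wx": 0, "wy": 0, "wz": 0, "tx": 0.005, "ty": -0.012, "tz": 0.18, "jaw": 0},
  {"wx": 0, "wy": 0, "wz": 0, "tx": 0.005, "ty": -0.012, "tz": 0.18, "jaw": 0},
  {"wx": 0, "wy": 0, "wz": 0, "tx": 0.005, "ty": -0.012, "tz": 0.18, "jaw": 0},
  {"wx": 0, "wy": 0, "wz": 0, "tx": 0.005, "ty": -0.012, "tz": 0.18, "jaw": 0},
  {"wx": 0, "wy": 0, "wz": 0, "tx": 0.005, "ty": -0.012, "tz": 0.18, "jaw": 0},
])

```text
time: 12.2
tool_pos: [0.4825, 0.2769, 0.1976]
orientation: [-180.0, -0.0, 0.1]
force: [-0.2, -0.7, -2.0]
gripper_width: 0.392
gripper_force: 50.2
```

arm_command([
  {"wx": 0, "wy": 0, "wz": 0, "tx": 0, "ty": 0, "tz": 0, "jaw": 0},
  {"wx": 0, "wy": 0, "wz": 0, "tx": 0, "ty": 0, "tz": 0, "jaw": 0},
  {"wx": 0, "wy": 0, "wz": 0, "tx": 0, "ty": 0, "tz": 0, "jaw": 0},
  {"wx": 0, "wy": 0, "wz": 0, "tx": 0, "ty": 0, "tz": 0, "jaw": 0},
  {"wx": 0, "wy": 0, "wz": 0, "tx": 0, "ty": 0, "tz": 0, "jaw": 0},
  {"wx": 0, "wy": 0, "wz": 0, "tx": 0, "ty": 0, "tz": 0, "jaw": 0},
  {"wx": 0, "wy": 0, "wz": 0, "tx": 0, "ty": 0, "tz": 0, "jaw": 0},
  {"wx": 0, "wy": 0, "wz": 0, "tx": 0, "ty": 0, "tz": 0, "jaw": 0},
  {"wx": 0, "wy": 0, "wz": 0, "tx": 0, "ty": 0, "tz": 0, "jaw": 0},
  {"wx": 0, "wy": 0, "wz": 0, "tx": 0, "ty": 0, "tz": 0, "jaw": 0},
  {"wx": 0, "wy": 0, "wz": 0, "tx": 0, "ty": 0, "tz": 0, "jaw": 0},
  {"wx": 0, "wy": 0, "wz": 0, "tx": 0, "ty": 0, "tz": 0, "jaw": 0},
])

```text
time: 13.4
tool_pos: [0.4824, 0.2768, 0.1974]
orientation: [180.0, 0.0, 0.1]
force: [-0.4, -0.4, -1.5]
gripper_width: 0.389
gripper_force: 50.2
```

arm_command([
  {"wx": 0, "wy": 0, "wz": 0, "tx": 0, "ty": 0, "tz": 0, "jaw": 0},
  {"wx": 0, "wy": 0, "wz": 0, "tx": 0, "ty": 0, "tz": 0, "jaw": 0},
  {"wx": 0, "wy": 0, "wz": 0, "tx": 0, "ty": 0, "tz": 0, "jaw": 0},
  {"wx": 0, "wy": 0, "wz": 0, "tx": 0, "ty": 0, "tz": 0, "jaw": 0},
  {"wx": 0, "wy": 0, "wz": 0, "tx": 0, "ty": 0, "tz": 0, "jaw": 0},
  {"wx": 0, "wy": 0, "wz": 0, "tx": 0, "ty": 0, "tz": 0, "jaw": 0},
  {"wx": 0, "wy": 0, "wz": 0, "tx": 0, "ty": 0, "tz": 0, "jaw": 0},
  {"wx": 0, "wy": 0, "wz": 0, "tx": 0, "ty": 0, "tz": 0, "jaw": 0},
  {"wx": 0, "wy": 0, "wz": 0, "tx": 0, "ty": 0, "tz": 0, "jaw": 0},
  {"wx": 0, "wy": 0, "wz": 0, "tx": 0, "ty": 0, "tz": 0, "jaw": 0},
  {"wx": 0, "wy": 0, "wz": 0, "tx": 0, "ty": 0, "tz": 0, "jaw": 0},
  {"wx": 0, "wy": 0, "wz": 0, "tx": 0, "ty": 0, "tz": 0, "jaw": 0},
])

```text
time: 14.6
tool_pos: [0.4824, 0.2768, 0.1974]
orientation: [180.0, 0.0, 0.1]
force: [0.5, -0.2, -2.6]
gripper_width: 0.391
gripper_force: 50.2
```

Run:
```python
from h import *
s=state();w=get_image("wrist");b=get_image("scene")
print(s["tool_pos"],s["orientation"],s["force"])
cv2.imwrite("pics/p5.png",np.hstack([cv2.resize(w["frame"],(400,300)),cv2.resize(b["frame"][80:290,220:500],(400,300))])[...,::-1])
```

```text
[0.48242774 0.27684987 0.19738386] [1.79999933e+02 7.75852844e-04 5.51069312e-02] [ 0.52186377 -0.20624316 -2.61223974]
```

View pics/p5.png

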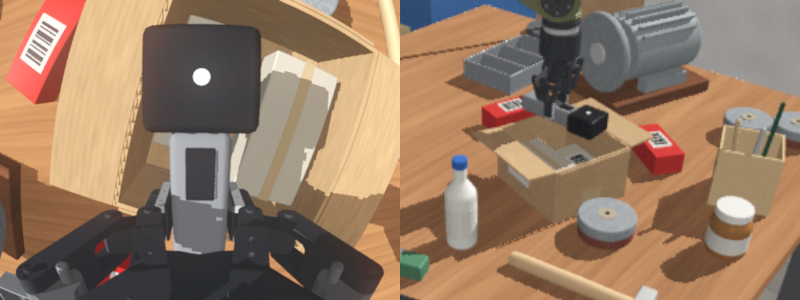

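The head sits over the label, the flaps are still back, and the scanner was held steady for over 2.5 s. Now I'll return it.

arm_command([
  {"wx": 0, "wy": 0, "wz": 0, "tx": 0, "ty": 0, "tz": -0.06, "jaw": 0},
  {"wx": 0, "wy": 0, "wz": 0, "tx": 0, "ty": 0, "tz": -0.16, "jaw": 0},
  {"wx": 0, "wy": 0, "wz": 0, "tx": 0, "ty": 0, "tz": -0.28, "jaw": 0},
  {"wx": 0, "wy": 0, "wz": 0, "tx": 0, "ty": 0.05, "tz": -0.38, "jaw": 0},
  {"wx": 0, "wy": 0, "wz": 0, "tx": 0.02, "ty": 0.15, "tz": -0.38, "jaw": 0},
  {"wx": 0, "wy": 0, "wz": 0, "tx": 0.04, "ty": 0.28, "tz": -0.38, "jaw": 0},
  {"wx": 0, "wy": 0, "wz": 0, "tx": 0.06, "ty": 0.42, "tz": -0.38, "jaw": 0},
  {"wx": 0, "wy": 0, "wz": -0.04, "tx": 0.07, "ty": 0.56, "tz": -0.38, "jaw": 0},
  {"wx": 0, "wy": 0, "wz": -0.08, "tx": 0.08, "ty": 0.7, "tz": -0.38, "jaw": 0},
  {"wx": 0, "wy": 0, "wz": -0.12, "tx": 0.09, "ty": 0.84, "tz": -0.38, "jaw": 0},
  {"wx": 0, "wy": 0, "wz": -0.16, "tx": 0.095, "ty": 0.98, "tz": -0.38, "jaw": 0},
  {"wx": 0, "wy": 0, "wz": -0.191, "tx": 0.095, "ty": 1, "tz": -0.38, "jaw": 0},
])

```text
time: 15.9
tool_pos: [0.5111, -0.0267, 0.3114]
orientation: [180.0, 0.0, 17.2]
force: [-0.3, 0.6, -1.3]
gripper_width: 0.389
gripper_force: 50.3
```

arm_command([
  {"wx": 0, "wy": 0, "wz": 0, "tx": -0.05, "ty": 0.15, "tz": 0, "jaw": 0},
  {"wx": 0, "wy": 0, "wz": 0, "tx": -0.09, "ty": 0.3, "tz": 0, "jaw": 0},
  {"wx": 0, "wy": 0, "wz": 0, "tx": -0.14, "ty": 0.45, "tz": 0, "jaw": 0},
  {"wx": 0, "wy": 0, "wz": 0, "tx": -0.18, "ty": 0.58, "tz": 0.06, "jaw": 0},
  {"wx": 0, "wy": 0, "wz": 0, "tx": -0.207, "ty": 0.669, "tz": 0.16, "jaw": 0},
  {"wx": 0, "wy": 0, "wz": 0, "tx": -0.207, "ty": 0.669, "tz": 0.28, "jaw": 0},
  {"wx": 0, "wy": 0, "wz": 0, "tx": -0.207, "ty": 0.669, "tz": 0.4, "jaw": 0},
  {"wx": 0, "wy": 0, "wz": 0, "tx": -0.207, "ty": 0.669, "tz": 0.52, "jaw": 0},
  {"wx": 0, "wy": 0, "wz": 0, "tx": -0.207, "ty": 0.669, "tz": 0.62, "jaw": 0},
  {"wx": 0, "wy": 0, "wz": 0, "tx": -0.207, "ty": 0.669, "tz": 0.69, "jaw": 0},
  {"wx": 0, "wy": 0, "wz": 0, "tx": -0.207, "ty": 0.669, "tz": 0.72, "jaw": 0},
  {"wx": 0, "wy": 0, "wz": 0, "tx": -0.207, "ty": 0.669, "tz": 0.735, "jaw": 0},
])

```text
time: 17.1
tool_pos: [0.5114, -0.2332, 0.0905]
orientation: [-180.0, 0.0, 17.2]
force: [-0.0, 0.0, -0.6]
gripper_width: 0.386
gripper_force: 50.4
```

arm_command([
  {"wx": 0, "wy": 0, "wz": 0, "tx": 0, "ty": 0, "tz": 0.005, "jaw": 0},
  {"wx": 0, "wy": 0, "wz": 0, "tx": 0, "ty": 0, "tz": 0.008, "jaw": 0},
  {"wx": 0, "wy": 0, "wz": 0, "tx": 0, "ty": 0, "tz": 0.008, "jaw": 0},
])

```text
time: 17.4
tool_pos: [0.5117, -0.2334, 0.0893]
orientation: [179.9, -0.1, 17.2]
force: [-0.3, -0.4, -1.2]
gripper_width: 0.39
gripper_force: 50.4
```

arm_command([
  {"wx": 0, "wy": 0, "wz": 0, "tx": 0, "ty": 0, "tz": 0.005, "jaw": 0},
  {"wx": 0, "wy": 0, "wz": 0, "tx": 0, "ty": 0, "tz": 0.008, "jaw": 0},
  {"wx": 0, "wy": 0, "wz": 0, "tx": 0, "ty": 0, "tz": 0.008, "jaw": 0},
])

```text
time: 17.7
tool_pos: [0.5117, -0.2334, 0.0874]
orientation: [180.0, -0.0, 17.2]
force: [-6.1, 2.6, 13.2]
gripper_width: 0.386
gripper_force: 52.1
```

Contact made. Opening and lifting.

arm_command([
  {"wx": 0, "wy": 0, "wz": 0, "tx": 0, "ty": 0, "tz": 0, "jaw": 0.5},
  {"wx": 0, "wy": 0, "wz": 0, "tx": 0, "ty": 0, "tz": 0, "jaw": 0.8},
  {"wx": 0, "wy": 0, "wz": 0, "tx": 0, "ty": 0, "tz": 0, "jaw": 1},
  {"wx": 0, "wy": 0, "wz": 0, "tx": 0, "ty": 0, "tz": 0, "jaw": 1},
  {"wx": 0, "wy": 0, "wz": 0, "tx": 0, "ty": 0, "tz": 0, "jaw": 1},
  {"wx": 0, "wy": 0, "wz": 0, "tx": 0, "ty": 0, "tz": -0.05, "jaw": 1},
  {"wx": 0, "wy": 0, "wz": 0, "tx": 0, "ty": 0, "tz": -0.15, "jaw": 1},
  {"wx": 0, "wy": 0, "wz": 0, "tx": 0, "ty": 0, "tz": -0.3, "jaw": 1},
  {"wx": 0, "wy": 0, "wz": 0, "tx": 0, "ty": 0, "tz": -0.45, "jaw": 1},
  {"wx": 0, "wy": 0, "wz": 0, "tx": 0, "ty": 0, "tz": -0.6, "jaw": 1},
  {"wx": 0, "wy": 0, "wz": 0, "tx": 0, "ty": 0, "tz": -0.75, "jaw": 1},
  {"wx": 0, "wy": 0, "wz": 0, "tx": 0, "ty": 0, "tz": -0.75, "jaw": 1},
])

```text
time: 18.9
tool_pos: [0.5121, -0.2335, 0.3188]
orientation: [179.5, -0.4, 17.3]
force: [0.2, 0.3, -0.6]
gripper_width: 1.001
gripper_force: 0.0
```

arm_command([
  {"wx": 0, "wy": 0, "wz": 0, "tx": -0.7, "ty": 0.5, "tz": 0, "jaw": 1},
  {"wx": 0, "wy": 0, "wz": 0, "tx": -0.7, "ty": 0.5, "tz": 0, "jaw": 1},
  {"wx": 0, "wy": 0, "wz": 0, "tx": -0.7, "ty": 0.5, "tz": 0, "jaw": 1},
  {"wx": 0, "wy": 0, "wz": 0, "tx": -0.7, "ty": 0.5, "tz": 0, "jaw": 1},
  {"wx": 0, "wy": 0, "wz": 0, "tx": -0.7, "ty": 0.5, "tz": 0, "jaw": 1},
  {"wx": 0, "wy": 0, "wz": 0, "tx": -0.7, "ty": 0.5, "tz": 0, "jaw": 1},
  {"wx": 0, "wy": 0, "wz": 0, "tx": -0.7, "ty": 0.5, "tz": 0, "jaw": 1},
  {"wx": 0, "wy": 0, "wz": 0, "tx": -0.7, "ty": 0.5, "tz": 0, "jaw": 1},
])

```text
time: 19.7
tool_pos: [0.3558, -0.438, 0.3113]
orientation: [-180.0, -0.0, 17.3]
force: [-1.0, -0.1, -0.1]
gripper_width: 1.005
gripper_force: 0.0
```

Run:
```python
from h import *
a=get_image("top");b=get_image("scene")
cv2.imwrite("pics/p6.png",np.hstack([cv2.resize(a["frame"][130:260,150:430],(500,232)),cv2.resize(b["frame"][130:380,80:400],(297,232))])[...,::-1])
a=dict(a);a["depth"]=cv2.medianBlur(a["depth"],3);P=cloud(a);Z=P[...,2];v,u=np.mgrid[:420,:560]
B=(u>=340)&(u<400)&(v>=160)&(v<250)
for n,m in(("head",B&(Z>.0435)&(Z<.06)),("scanner",B&(Z>.025)&(Z<.07))):
    _,l,st,_=cv2.connectedComponentsWithStats(m.astype(np.uint8),connectivity=4); m=l==1+np.argmax(st[1:,4])
    print(n,m.sum(),cv2.minAreaRect(P[m][:,:2].astype(np.float32)),np.median(P[m],0))
```

```text
head 322 ((0.581038236618042, -0.2113615870475769), (0.055295128375291824, 0.056953705847263336), 17.83395004272461) [ 0.58035584 -0.21129581  0.04597133]
scanner 905 ((0.523862361907959, -0.22558610141277313), (0.1761152297258377, 0.06140894442796707), 13.820650100708008) [ 0.54249223 -0.22627313  0.04123811]
```

View pics/p6.png

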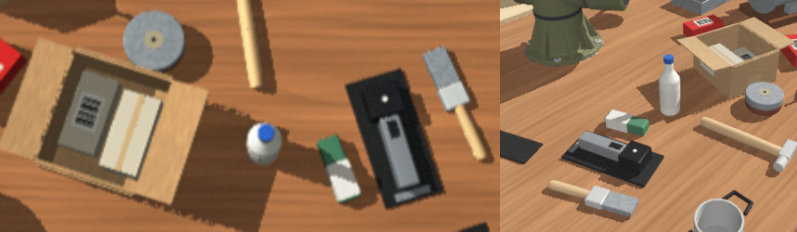

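The scanner lies flat along the middle of its pad, both flaps are back, and the other items haven't moved.

```bash
python3 -c "
from cell import order
print(order.close_job())"
```

```text
the job is handed in; nothing more can be done
None
```

The job is handed in at about 20 s: both flaps are folded back nearly level, the scanner was held about 6.5 cm over the label for over 2 s, and it is back flat on its pad; no verdict was shown.

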